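# Push a spare end cap past the sprung flap into the toolbox well

## Robot

A 6-joint arm with a two-finger parallel gripper is mounted at the origin on the work surface. World frame = base frame: x ahead of the robot, y to its left, z up, the work surface at z = 0. Lengths are in m, angles in rad, forces in N, time in s.
With the tool pointing down it reaches from about 0.375 to 0.975 m from the base axis. Payload 3.8 kg.
Tool frame: the origin (TCP) lies midway between the tips of the shut fingers; the grasp point (between the pads) lies 19 mm behind it; z points along the fingers, y is the line along which they close (so a half turn about z gives the same grasp; the last joint's range is limited). The gripper opens to 88 mm and grips with 3 to 60 N. Pads are 18 mm wide; open, the fingers measure 123 mm over their backs; the gripper's body (75 mm by 187 mm) begins 45 mm behind the grasp point.
Start: joints at [-1.296, 0.264, 1.604, -0, 1.274, -0.037], TCP at [0.207, -0.642, 0.239] pointing down, gripper open.
Joint ranges: [-2.63, 2.63], [-0.94, 2.18], [0.31, 2.57], [-1.31, 4.45], [0, 2.66], [-2.55, 2.55]. Speed limits (rad/s): [2.57, 2.57, 3.14, 3.14, 3.14, 3.14].

## Interface

Orientations are given as a 3x3 rotation matrix whose columns are the frame's x, y, z axes.
In Python, from rig import * gives the robot as it stands.
- The arm moves only by the shell command python3 -m crank 'ROWS' [FORCE]. ROWS is JSON, a list of rows, each a list of 3 entries, a list of its own where there are three numbers: the shift along the world's x, y, z in mm, then the turn about the world's z in rad, then the gripper's target within -1 to 1 (shut at 1, half-way at 0, fully open at -1). In form: [[[x, y, z], roll, hand], ...]. A call has 1 to 8 rows; each row is the pose to reach, as a shift and turn from the pose commanded when the call began; what a row does not reach only later rows make up. A row lasts 1/10 s, in which the tool goes at most 50 mm and 8.59 degrees, less where a joint would pass 70% of its speed; a pose out of reach is approached as far as the arm can. A call with a gripper value outside its range is refused whole. The fingers move at their own pace and stop on an object; FORCE is the grip in N (left out, the last holds). Time passes only in rows, so rows that repeat a pose let the fingers close. It gives the time, the measured TCP pose, the force, the opening and the grip force at its end, in the units of the state.
- sense(): the state, without advancing time (a new reading comes with each control period).
- get_image(name): name is "scene" or "top"; returns a dict with "img" (420x560x3 uint8, red, green, blue), "vfov" (degrees; the focal length in pixels is half the picture's height over the tangent of half this angle, whatever the lens; pixels are square), "cx", "cy" (the principal point, pixels), "camera_from_world" (4x4, takes a point from world to camera coordinates). Camera axes: x right, y down, z forward; pixel columns grow to the right and rows downward; lengths in m; the calibration is good to about 2 mm. A picture is of the moment at which its call begins. There is no depth.
- finish_job(): hands the job in; it is judged then, once.
The state is a dict: "t": time; "qpos": joint angles; "qvel": joint speeds; "joint_torque": joint torques, N m; "tcp_pos": TCP position; "ee_rot": TCP orientation; "ft_force": force on the tool from outside, world axes, zero at the start; "torque": the same for the moment, N m; "gripper_width": finger opening in m; "grip_force": force on a finger pad.
Only numpy, scipy, OpenCV 4.12 (cv2) and the standard library are available. Lean on these libraries where they do the work, as an engineer would, in place of code of your own. Each camera call takes 0.05 s, during which the arm holds its last target. There are 200 camera calls.

## Task

A spare wiper end cap lies loose in the tray of the open toolbox. Picking nothing up, push the sprung flap of the small-parts well down with one finger and, while it is held open, push the cap with the other finger along the tray and over its edge so that it drops into the well; then take your fingers away and let the flap spring shut. The cap is only to be slid, never lifted, and everything else stays where it is.

Things in the scene. Friction and masses are not known exactly. Their poses are not given: they have to be found in the camera images.
- toolbox: Steel toolbox fixed to the bench, 210 (its x) x 420 (its y) x 130 mm high; origin under its centre, z up, y along its length, +x away from the robot, where its main lid lies folded right back. Half of its top, y -207 to 0 mm, is an open flat tray (deck 120 mm up, outer rim 10 mm higher); the half y 0 to 207 mm is the small-parts well, floor 3 mm up, roofed by the sprung flap and a fixed rear slope
- flap (a joint): Opening of the sprung flap in rad: 0 shut, at most 0.95. A steel sheet 200 mm long in toolbox y, 101 mm down its slope, hinged along its upper edge. Pushed down from above it swings into the well; its spring shuts it within half a second of release. Its ends are folded down to deck height, so nothing on the tray can be pushed in while it is shut. It takes 3 to 5 N to hold open at flap_press
- flap_hinge (a point): Middle of the flap's hinge barrel (4 mm radius), at toolbox x 25, y 103 mm, 34 mm above the deck; the barrel runs along toolbox y. From there the shut flap slopes down towards -x to its free edge at toolbox x -70 mm, at deck height; a fixed strip at deck height lies in front of that, to x -102 mm. Behind the hinge the fixed rear slope falls to the rim
- flap_press (a point): Point on the flap (moves with it) to push down with a fingertip: 33 mm from the hinge line towards -x, 25 mm in from the flap's tray end, 24 mm above the deck when shut. Any toolbox y along the flap does as well. A fingertip here, lowered to 5 mm above deck height, opens it about 0.5 to 0.6 rad: it then slopes some 50 degrees and lies below deck height for all toolbox x under -10 mm
- tray_edge (a point): Point on the plain, lipless edge of the tray deck (toolbox x -35, y 0, deck height), at the middle of the gap into the well that the pressed flap leaves there; the gap runs from toolbox x -68 to -10 mm. Pushed over it in toolbox +y, the cap tips in and slides down the open flap into the well
- end_cap_center (a point): Centre of the loose spare end cap: black plastic hood, 36 (its x) x 26 (its y) x 16 mm high, about 20 g, lying flat on the tray deck with its centre 8 mm above the deck; its long side points roughly along the toolbox's y. It is the only cap in the tray; those in the bowl stay there
- tire_gauge: Chrome dial tire gauge lying in the tray near its far (+x) side, leave alone: dial 44 mm across and 18 mm thick with a stem to -y of 66 mm; origin under the dial's centre
- socket: Steel socket standing in the tray near its far (+x) side, leave alone: 25 mm across, 37 mm high; origin at the centre of its underside
- funnel: Black plastic funnel standing mouth down on the bench, leave alone: 124 mm across, 140 mm high; origin at the centre of its mouth
- bowl: Small white ceramic bowl with more end caps on the bench, leave alone: 112 mm across, 45 mm high; origin at the centre of its underside
- wiper_arm_a: Folded wiper arm lying on the bench, leave alone: 240 mm long along its x, 26 mm high; origin under its middle
- wiper_arm_b: The second folded wiper arm, same size, leave alone
- grease_can: Steel can standing on the bench, leave alone: 68 mm across, 120 mm high; origin at the centre of its underside

How it is judged:
On the way, in this order (a step that is already met when the one before it is completed fails the run):
1. a finger holds the flap open while the cap still lies on the tray (value of joint flap above 0.3 rad and contact force between the fingers and flap above 0.5 N and y of end_cap_center in the frame of toolbox below -0.005 m and z of end_cap_center in the frame of toolbox above 0.12 m), for 0.2 s.
2. the cap goes over the tray's edge into the well while the flap is held open (y of end_cap_center in the frame of toolbox between 0 and 0.207 m and x of end_cap_center in the frame of toolbox between -0.102 and 0.102 m and z of end_cap_center in the frame of toolbox below 0.115 m and value of joint flap above 0.25 rad and contact force between the fingers and flap above 0.5 N), for 0.05 s.
At the end, for the whole second after the job is handed in: The cap rests inside the well under the flap (its centre less than 70 mm above the bench and within the well's walls, moving slower than 30 mm/s) and the flap has sprung shut (below 0.06 rad) (z of end_cap_center in the frame of toolbox between 0 and 0.07 m and y of end_cap_center in the frame of toolbox between 0 and 0.207 m and x of end_cap_center in the frame of toolbox between -0.102 and 0.102 m and value of joint flap below 0.06 rad and linear speed of end_cap below 0.03 m/s); the robot touches nothing.
It fails at once if the cap was lifted (more than 20 mm off the tray) (z of end_cap_center in the frame of toolbox above 0.148 m).
It fails at once if the tire gauge or the socket in the tray was moved by more than 20 mm (distance of any of tire_gauge, socket from where it was at the start of the episode above 0.02 m).
It fails at once if something on the bench was moved by more than 20 mm (distance of any of funnel, bowl, wiper_arm_a, wiper_arm_b, grease_can from where it was at the start of the episode above 0.02 m).
It also fails if it takes over 48 s, if anything falls off the work surface, if the arm or the gripper's body presses on something with over 40 N, if the wrist force passes 120 N, or if a joint passes its speed limit or range.

## Working session

There is one attempt and no reset: what is moved stays moved. The work goes in short steps, Python scripts to look and compute and a shell command to move; the robot and the scene stay as the last step left them, time stands still between calls to the robot, and variables do not carry over. Pictures are saved under pics/ and viewed, at most 10 in all, crops included, and the job is handed in when it is done.

```bash
mkdir -p pics
python3 - <<'E'
from rig import *
import cv2,numpy as np
for n in("scene","top"):
    d=get_image(n);cv2.imwrite(f"pics/{n}0.png",d["img"][:,:,::-1]);print(n,d["vfov"],d["cx"],d["cy"],np.round(d["camera_from_world"],4).tolist())
s=sense();print(s["t"],s["tcp_pos"],np.round(s["ee_rot"],3).tolist(),s["gripper_width"])
E
```

```text
scene 44.48601322507441 283.0899063686475 213.2008991010479 [[-0.2774, 0.9607, -0.0015, 0.1728], [0.7141, 0.2052, -0.6693, -0.262], [-0.6428, -0.1867, -0.743, 1.9394], [0.0, 0.0, 0.0, 1.0]]
top 46.14826420649743 277.47004321556386 205.3736205280047 [[-0.0189, -0.9998, -0.0067, -0.0015], [-0.9969, 0.0194, -0.076, 0.5138], [0.0761, 0.0053, -0.9971, 1.3859], [0.0, 0.0, 0.0, 1.0]]
0.1 [ 0.20687041 -0.641839    0.23752929] [[0.952, 0.307, -0.001], [0.307, -0.952, 0.002], [0.0, -0.002, -1.0]] 0.08800488013149492
```

View pics/scene0.png

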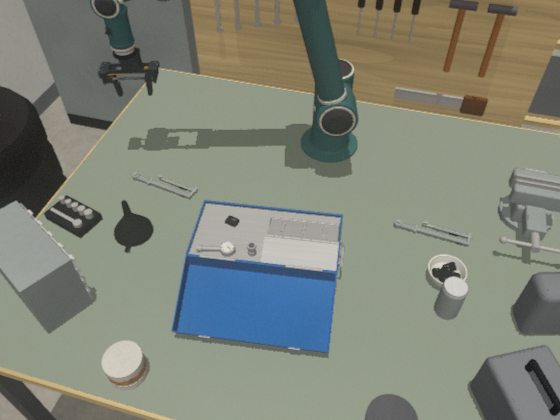

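View pics/top0.png

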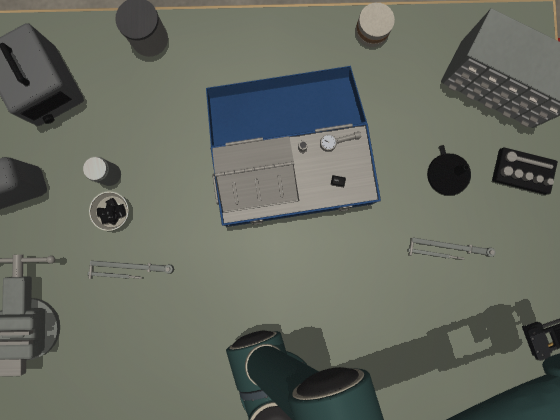

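The top view shows the cap at about (338,181), the tray on the right (toolbox -y), the flap on the left at x 215–297, the gauge at (328,143) and the socket at (303,146). I'll enlarge the toolbox for its corners.

Run:
```python
import cv2
i=cv2.imread("pics/top0.png")[115:235,200:390];cv2.imwrite("pics/c1.png",cv2.resize(i,None,fx=4.2,fy=4.2,interpolation=cv2.INTER_CUBIC))
```

```text
(no output)
```

View pics/c1.png

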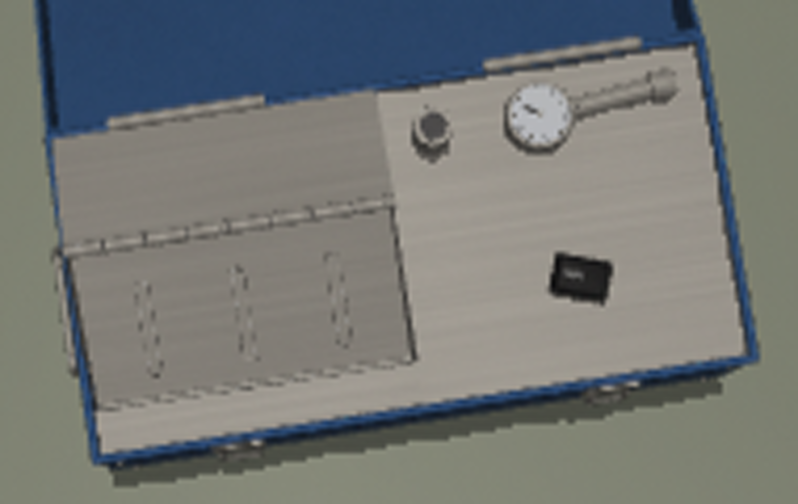

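```bash
cat > h.py <<'E'
import numpy as np,cv2
def ray(d,u,v,z):
    T=np.array(d["camera_from_world"]);f=d["img"].shape[0]/2/np.tan(np.radians(d["vfov"]/2))
    R=T[:3,:3];c=-R.T@T[:3,3];r=R.T@np.array([(u-d["cx"])/f,(v-d["cy"])/f,1]);return c+r*(z-c[2])/r[2]
def crop(p): return (p[0]+.5)/4.2-.5+200,(p[1]+.5)/4.2-.5+115
E
python3 - <<'E'
from rig import *
from h import *
d=get_image("top")
F=[((95,460),(-105,210,130)),((757,357),(-105,-210,130)),((700,38),(105,-210,130)),((50,137),(105,210,130)),((413,360),(-70,3,120)),((392,203),(25,3,154))]
P=np.array([ray(d,*crop(a),b[2]/1000) for a,b in F])[:,:2];Q=np.array([b[:2] for a,b in F])/1000.
k=[0,1,2,3];pm,qm=P[k].mean(0),Q[k].mean(0)
a=P[k]-pm;b=Q[k]-qm;th=np.arctan2((b[:,0]*a[:,1]-b[:,1]*a[:,0]).sum(),(a*b).sum())
R=np.array([[np.cos(th),-np.sin(th)],[np.sin(th),np.cos(th)]]);o=pm-R@qm
print("th",th,"o",o);print("resid mm (tb frame)",np.round(((P-o)@R-Q)*1000,1).tolist())
tb=lambda p:np.round((p[:2]-o)@R*1000,1)
# cap top
for n,roi in(("top",(330,172,350,192)),("scene",(222,212,242,230))):
    d=get_image(n);u0,v0,u1,v1=roi
    m=(d["img"][v0:v1,u0:u1].max(2)<70).astype(np.uint8)
    c=max(cv2.findContours(m,0,2)[0],key=cv2.contourArea);(x,y),wh,an=cv2.minAreaRect(c)
    M=cv2.moments(m,True);u,v=u0+M["m10"]/M["m00"],v0+M["m01"]/M["m00"]
    print(n,u,v,M["m00"],wh,an,"tb",tb(ray(d,u,v,.130)))
    print([tb(ray(d,u0+q[0],v0+q[1],.13)).tolist() for q in cv2.boxPoints(((x,y),wh,an))])
d=get_image("top")
for nm,p,z in(("dial",(540,117),.138),("socket",(433,125),.157),("stem end",(660,85),.125)): print(nm,tb(ray(d,*crop(p),z)))
for q in((-35,0),(-8,60),(-8,30)):print(q,o+R@(np.array(q)/1000))
np.savez("tb.npz",o=o,R=R,th=th);print(sense()["t"])
E
```

```text
th 0.13420325645345216 o [ 0.5888682  -0.05976444]
resid mm (tb frame) [[1.9, -0.8], [2.4, 0.7], [-2.4, 2.2], [-1.9, -2.1], [-0.8, -0.1], [-0.4, -0.8]]
top 337.91269841269843 180.76984126984127 126.0 (13.532013893127441, 9.60969066619873) 11.309932708740234 tb [ -36.6 -108.6]
[[-42.0, -87.2], [-18.1, -96.1], [-30.4, -129.5], [-54.3, -120.5]]
scene 231.64788732394365 221.1267605633803 71.0 (11.039091110229492, 7.690152645111084) 29.744882583618164 tb [ -32.9 -108.9]
[[-28.7, -127.5], [-56.1, -122.1], [-39.0, -89.5], [-12.1, -95.2]]
dial [ 66.7 -98.7]
socket [ 68.3 -30.2]
stem end [  77.7 -178.8]
(-35, 0) [ 0.55418292 -0.06444747]
(-8, 60) [ 0.57291209 -0.00137435]
(-8, 30) [ 0.57692611 -0.0311046 ]
0.3
```

The cap's centre is at about toolbox (-35,-108.5) mm, with its long axis turned roughly 17° from y towards +x. The measured box corners fit to about 2 mm. Next I'll work out the shift for pushing with the shut fingers, with the finger line turned the same 15°.

```bash
cat >> h.py <<'E'
t=np.load("tb.npz");o,R,th=t["o"],t["R"],float(t["th"])
def w(x,y): return o+R@(np.array([x,y])/1000)
def tbf(p): return (np.array(p[:2])-o)@R*1000
def go(s,x,y,z): print("shift mm",np.round(np.append(w(x,y),z)*1000-np.array(s["tcp_pos"])*1000,1))
def st(s):
    print("t %.2f"%s["t"],"tb",np.round(tbf(s["tcp_pos"]),1),"z",round(s["tcp_pos"][2]*1000,1),"yaw of tool y (tb, from y)",round(np.degrees(np.arctan2(*(R.T@np.array(s["ee_rot"])[:2,1]))),1),"F",np.round(s["ft_force"],1),"w",round(s["gripper_width"],4))
E
python3 - <<'E'
from rig import *
from h import *
s=sense();st(s);go(s,-47,-156,.238);y=R.T@s["ee_rot"][:2,1];print("turn to 15deg",np.radians(-97.3+72.1), "10mm of tb y, x in world",R[:,1]*10,R[:,0]*10)
E
```

```text
t 0.30 tb [-456.3 -526.1] z 238.2 yaw of tool y (tb, from y) 169.8 F [ 0.1 -0.4  0.2] w 0.0881
shift mm [ 3.561e+02  4.216e+02 -2.000e-01]
turn to 15deg -0.4398229715025711 10mm of tb y, x in world [-1.33800774  9.91008251] [9.91008251 1.33800774]
```

```bash
python3 -m crank '[[[45,53,0],-0.05,1],[[90,106,0],-0.1,1],[[135,159,0],-0.15,1],[[178,211,0],-0.2,1],[[178,211,0],-0.2,1],[[178,211,0],-0.2,1]]' 20; python3 -m crank '[[[45,53,0],-0.06,1],[[90,106,0],-0.12,1],[[135,159,0],-0.18,1],[[178,211,0],-0.24,1],[[178,211,0],-0.24,1],[[178,211,0],-0.24,1],[[178,211,0],-0.24,1],[[178,211,0],-0.24,1]]'
python3 - <<'E'
from rig import *
from h import *
s=sense();st(s);go(s,-47,-156,.128)
E
```

```text
t: 0.9
tcp_pos: [0.387, -0.4284, 0.2388]
ee_rot: [[0.994, 0.114, 0.001], [0.114, -0.994, 0.001], [0.001, -0.001, -1.0]]
ft_force: [0.5, -0.4, 0.2]
gripper_width: 0.0421
grip_force: 0.0
t: 1.7
tcp_pos: [0.563, -0.2202, 0.2385]
ee_rot: [[0.992, -0.126, -0.001], [-0.126, -0.992, -0.0], [-0.001, 0.001, -1.0]]
ft_force: [-0.6, -0.3, 0.3]
gripper_width: 0.0007
grip_force: 0.0
t 1.70 tb [ -47.1 -155.5] z 238.5 yaw of tool y (tb, from y) -165.1 F [-0.6 -0.3  0.3] w 0.0007
shift mm [   0.2   -0.5 -110.5]
```

```bash
python3 -m crank '[[[0,0,-40],0,1],[[0,0,-75],0,1],[[0,0,-95],0,1],[[0,0,-108],0,1],[[0,0,-111],0,1],[[0,0,-111],0,1]]'
python3 - <<'E'
from rig import *
from h import *
s=sense();st(s);go(s,-47,-80,.127)
for n in("scene","top"):
    d=get_image(n);c=d["img"][190:280,170:360] if n=="scene" else d["img"][115:235,200:390]
    cv2.imwrite(f"pics/{n}1.png",cv2.resize(c[:,:,::-1],None,fx=4,fy=4,interpolation=cv2.INTER_CUBIC))
E
```

```text
t: 2.3
tcp_pos: [0.5629, -0.2214, 0.1281]
ee_rot: [[0.992, -0.129, 0.0], [-0.129, -0.992, -0.0], [0.0, 0.0, -1.0]]
ft_force: [0.6, 0.7, 1.1]
gripper_width: 0.0004
grip_force: 0.0
t 2.30 tb [ -47.4 -156.7] z 128.1 yaw of tool y (tb, from y) -164.9 F [0.6 0.7 1.1] w 0.0004
shift mm [-9.9 76.  -1.1]
```

View pics/scene1.png

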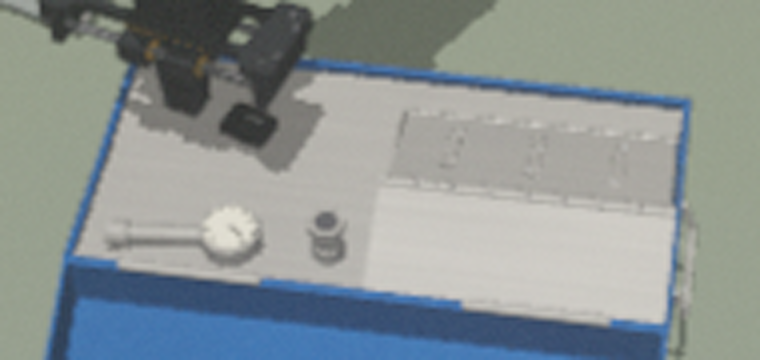

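The shut fingers stand behind the cap, at crop (185,100) against the cap's (248,125). The flap is clear on the right, so I'll push the cap towards the edge.

```bash
python3 -m crank '[[[-1,6,-1],0,1],[[-2,12,-1],0,1],[[-2,18,-1],0,1],[[-3,24,-1],0,1],[[-4,30,-1],0,1],[[-5,35,-1],0,1],[[-5,40,-1],0,1],[[-5,40,-1],0,1]]'
python3 - <<'E'
from rig import *
from h import *
s=sense();st(s)
for n in("scene","top"):
    d=get_image(n);c=d["img"][190:280,170:360] if n=="scene" else d["img"][115:235,200:390]
    cv2.imwrite(f"pics/{n}2.png",cv2.resize(c[:,:,::-1],None,fx=4,fy=4,interpolation=cv2.INTER_CUBIC))
E
```

```text
t: 3.2
tcp_pos: [0.558, -0.1797, 0.1266]
ee_rot: [[0.992, -0.127, -0.0], [-0.127, -0.992, 0.0], [-0.0, -0.0, -1.0]]
ft_force: [0.4, 0.2, 0.5]
gripper_width: 0.0005
grip_force: 0.0
t 3.20 tb [ -46.7 -114.7] z 126.6 yaw of tool y (tb, from y) -165.0 F [0.4 0.2 0.5] w 0.0005
```

View pics/scene2.png

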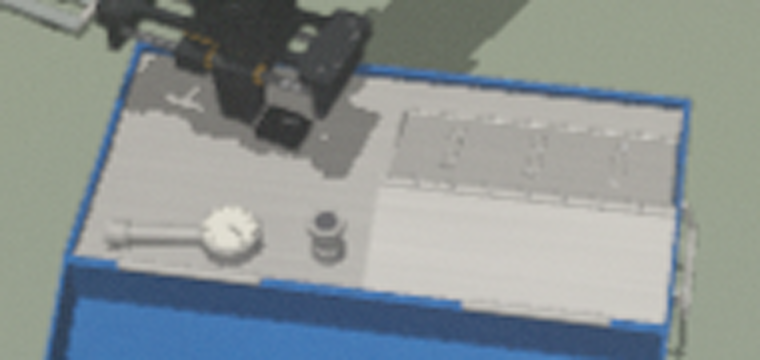

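The cap has slid flush ahead of the finger to crop (285,127), about y -78. It needs about 35 mm more.

```bash
python3 -m crank '[[[-1,6,0],0,1],[[-2,12,0],0,1],[[-2,18,0],0,1],[[-3,24,0],0,1],[[-4,30,0],0,1],[[-5,35,0],0,1],[[-5,35,0],0,1]]'; python3 -m crank '[[[0,-5,0],0,1],[[1,-10,0],0,1],[[1,-12,40],0,-1],[[1,-12,70],0,-1],[[1,-60,75],0,-1],[[1,-110,75],0,-1],[[1,-110,75],0,-1],[[1,-110,75],0,-1]]'
cat > m.py <<'E'
from rig import *
from h import *
import sys
k=sys.argv[1];s=sense();st(s)
for n,roi in(("scene",(225,205,275,240)),("top",(290,165,345,200))):
    d=get_image(n);u0,v0,u1,v1=roi
    m=(d["img"][v0:v1,u0:u1].max(2)<70).astype(np.uint8)
    N,L,S,C=cv2.connectedComponentsWithStats(m)
    for i in range(1,N):
        if S[i,4]>25:
            c=cv2.findContours((L==i).astype(np.uint8),0,2)[0][0];b=cv2.boxPoints(cv2.minAreaRect(c))
            print(n,S[i,4],np.round(C[i]+[u0,v0],1),"tb",np.round(tbf(ray(d,C[i][0]+u0,C[i][1]+v0,.13)),1),[np.round(tbf(ray(d,q[0]+u0,q[1]+v0,.13))).tolist() for q in b])
    c=d["img"][190:280,170:360] if n=="scene" else d["img"][115:235,200:390]
    cv2.imwrite(f"pics/{n}{k}.png",cv2.resize(c[:,:,::-1],None,fx=4,fy=4,interpolation=cv2.INTER_CUBIC))
E
python3 m.py 3
```

```text
t: 4.0
tcp_pos: [0.5528, -0.1446, 0.1267]
ee_rot: [[0.992, -0.127, -0.0], [-0.127, -0.992, 0.0], [-0.0, -0.0, -1.0]]
ft_force: [0.2, -0.1, 0.2]
gripper_width: 0.0005
grip_force: 0.0
t: 4.8
tcp_pos: [0.5537, -0.257, 0.2015]
ee_rot: [[0.991, -0.131, -0.0], [-0.131, -0.991, 0.001], [-0.0, -0.0, -1.0]]
ft_force: [0.3, 0.7, 0.2]
gripper_width: 0.0463
grip_force: 0.0
t 4.80 tb [ -61.3 -190.8] z 201.5 yaw of tool y (tb, from y) -164.8 F [0.3 0.7 0.2] w 0.0463
scene 67 [251.8 223. ] tb [-34.6 -48.9] [[-27.0, -66.0], [-55.0, -65.0], [-45.0, -30.0], [-18.0, -32.0]]
top 56 [343.2 178.7] tb [ -33.4 -123.4] [[3.0, -126.0], [2.0, -131.0], [-61.0, -121.0], [-60.0, -116.0]]
top 119 [315.2 184.8] tb [-38.  -47.9] [[-44.0, -27.0], [-21.0, -34.0], [-31.0, -68.0], [-55.0, -61.0]]
```

The cap now lies at about (-36,-48) mm, tilted about 15°, with its rear face at y of about -66; both views agree. Next I'll open the fingers and place one over the flap and one behind the cap. TCP goes to (-25,-31) with the finger line at 18°.

Run:
```python
from rig import *
from h import *
s=sense();go(s,-25,-31,.2)
```

```text
shift mm [ 14.6 161.2  -1.1]
```

```bash
python3 -m crank '[[[3,40,0],-0.02,-1],[[6,80,0],-0.04,-1],[[10,120,0],-0.056,-1],[[15,150,0],-0.056,-1],[[15,161,0],-0.056,-1],[[15,161,0],-0.056,-1],[[15,161,0],-0.056,-1],[[15,161,0],-0.056,-1]]'; python3 -m crank '[[[0,0,-15],0,-1],[[0,0,-30],0,-1],[[0,0,-40],0,-1],[[0,0,-45],0,-1],[[0,0,-45],0,-1]]'; python3 m.py 4
```

```text
t: 5.7
tcp_pos: [0.5689, -0.0954, 0.2017]
ee_rot: [[0.983, -0.184, -0.0], [-0.184, -0.983, -0.0], [-0.0, 0.0, -1.0]]
ft_force: [-0.2, -0.8, -0.1]
gripper_width: 0.0882
grip_force: 0.0
t: 6.2
tcp_pos: [0.568, -0.0944, 0.1548]
ee_rot: [[0.983, -0.184, -0.003], [-0.184, -0.983, 0.001], [-0.003, -0.0, -1.0]]
ft_force: [0.9, -0.0, 0.4]
gripper_width: 0.0885
grip_force: 0.0
t 6.20 tb [-25.4 -31.6] z 154.8 yaw of tool y (tb, from y) -161.7 F [ 0.9 -0.   0.4] w 0.0885
scene 69 [240.1 209.6] tb [-81.6 -93.7] [[-98.0, -110.0], [-101.0, -89.0], [-61.0, -81.0], [-58.0, -101.0]]
scene 116 [270.5 215.6] tb [-70.8   0.5] [[-109.0, -35.0], [-128.0, -12.0], [-42.0, 31.0], [-25.0, 9.0]]
scene 84 [252.1 222.7] tb [-35.7 -48.2] [[-26.0, -66.0], [-56.0, -64.0], [-46.0, -29.0], [-17.0, -31.0]]
top 1042 [316.5 178.7] tb [-22.5 -53.8] [[24.0, 10.0], [2.0, -131.0], [-87.0, -117.0], [-65.0, 24.0]]
```

View pics/scene4.png

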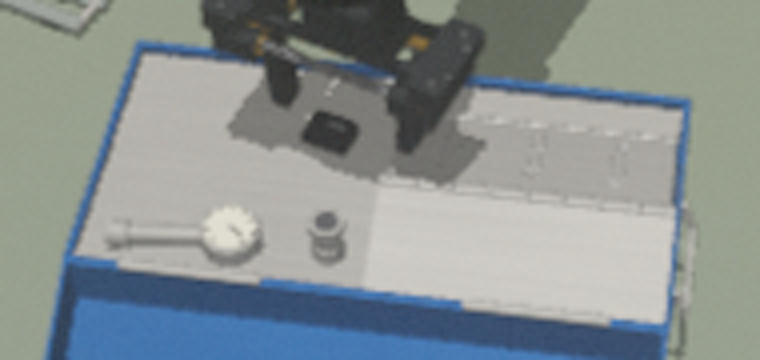

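One finger (crop 283,103) stands behind the cap (330,132), and the other (405,150) is over the tray end of the flap below the hinge. I'll press down.

```bash
python3 -m crank '[[[0,0,-8],0,-1],[[0,0,-16],0,-1],[[0,0,-23],0,-1],[[0,0,-28],0,-1],[[0,0,-29],0,-1],[[0,0,-29],0,-1],[[0,0,-29],0,-1],[[0,0,-29],0,-1]]'; python3 m.py 5
```

```text
t: 7.1
tcp_pos: [0.5693, -0.0945, 0.1281]
ee_rot: [[0.983, -0.183, 0.001], [-0.183, -0.983, -0.0], [0.001, -0.0, -1.0]]
ft_force: [-1.2, -0.4, 5.2]
gripper_width: 0.088
grip_force: 2.0
t 7.10 tb [-24.1 -31.8] z 128.1 yaw of tool y (tb, from y) -161.8 F [-1.2 -0.4  5.2] w 0.088
scene 32 [228.8 207.5] tb [ -85.1 -129. ] [[-82.0, -143.0], [-98.0, -142.0], [-91.0, -114.0], [-74.0, -114.0]]
scene 252 [263.5 213.8] tb [-75.  -21.4] [[-96.0, -105.0], [-175.0, -75.0], [-73.0, 47.0], [-1.0, 14.0]]
scene 68 [240.5 215.7] tb [-57.6 -87.6] [[-78.0, -104.0], [-85.0, -87.0], [-41.0, -71.0], [-34.0, -88.0]]
scene 83 [252.2 222.7] tb [-35.9 -48.1] [[-28.0, -66.0], [-58.0, -63.0], [-46.0, -29.0], [-16.0, -32.0]]
top 964 [315.1 180.3] tb [-26.3 -49.4] [[24.0, 10.0], [4.0, -123.0], [-85.0, -109.0], [-65.0, 24.0]]
```

View pics/scene5.png

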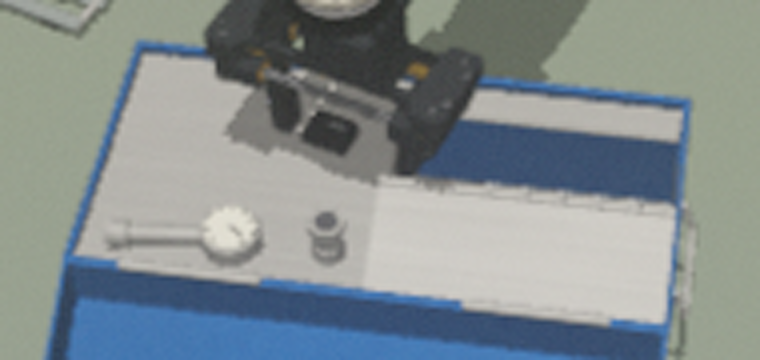

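The flap is open, with the well's dark inside showing at crop (560,160). Upward force is 5.2 N and the cap is still on the tray, so now I'll push along toolbox +y.

```bash
python3 -m crank '[[[-1,7,-1],0,-1],[[-2,14,-2],0,-1],[[-3,21,-2],0,-1],[[-4,28,-2],0,-1],[[-5,35,-2],0,-1],[[-5,40,-2],0,-1],[[-6,44,-2],0,-1],[[-6,44,-2],0,-1]]'; python3 m.py 6
```

```text
t: 8.0
tcp_pos: [0.5628, -0.0495, 0.1256]
ee_rot: [[0.983, -0.183, -0.0], [-0.183, -0.983, 0.001], [-0.001, -0.001, -1.0]]
ft_force: [-3.4, -0.3, 2.5]
gripper_width: 0.0879
grip_force: 2.1
t 8.00 tb [-24.4  13.7] z 125.6 yaw of tool y (tb, from y) -161.8 F [-3.4 -0.3  2.5] w 0.0879
scene 226 [256.4 218. ] tb [-55.5 -39.3] [[-84.0, -106.0], [-121.0, -93.0], [-38.0, 12.0], [-4.0, -2.0]]
scene 106 [265.8 207.3] tb [-101.8  -19. ] [[-106.0, -56.0], [-115.0, 4.0], [-87.0, 8.0], [-78.0, -51.0]]
top 533 [303.6 183.8] tb [-30.6 -18.2] [[24.0, 10.0], [13.0, -63.0], [-76.0, -49.0], [-65.0, 24.0]]
top 182 [326.8 183.7] tb [-39.9 -78.5] [[-76.0, -54.0], [12.0, -84.0], [5.0, -103.0], [-82.0, -73.0]]
```

View pics/scene6.png

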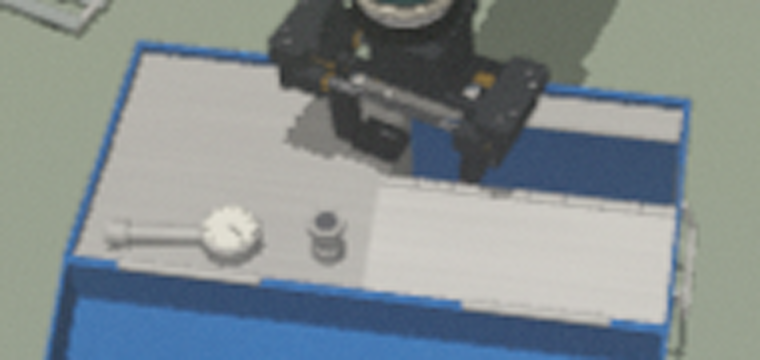

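The cap (crop 380,140) is squarely ahead of the rear finger and at the edge (x≈412), and the flap is still held. I'll push on over the edge.

```bash
python3 -m crank '[[[-1,7,0],0,-1],[[-2,14,0],0,-1],[[-3,21,0],0,-1],[[-4,28,0],0,-1],[[-5,35,0],0,-1],[[-5,40,0],0,-1],[[-5,40,0],0,-1],[[-5,40,0],0,-1]]'; python3 m.py 7
```

```text
t: 8.9
tcp_pos: [0.5578, -0.0095, 0.1256]
ee_rot: [[0.983, -0.183, -0.001], [-0.183, -0.983, 0.001], [-0.001, -0.001, -1.0]]
ft_force: [-3.2, 1.0, 3.3]
gripper_width: 0.0881
grip_force: 2.1
t 8.90 tb [-24.  54.] z 125.6 yaw of tool y (tb, from y) -161.8 F [-3.2  1.   3.3] w 0.0881
scene 190 [264.9 212.4] tb [-81.3 -18.3] [[-105.0, -62.0], [-115.0, 4.0], [-32.0, 17.0], [-23.0, -46.0]]
top 165 [294.1 183.9] tb [-27.1   6.6] [[24.0, 10.0], [20.0, -17.0], [-69.0, -2.0], [-65.0, 24.0]]
top 263 [308.9 184.5] tb [-34.7 -31.6] [[-69.0, -6.0], [18.0, -34.0], [10.0, -60.0], [-77.0, -32.0]]
```

View pics/scene7.png

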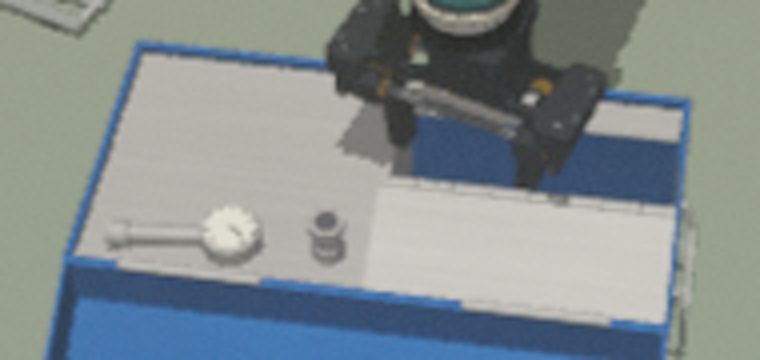

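The cap is off the tray: the rear finger (crop 402,130) is at the edge with nothing ahead of it. I'll dwell briefly and check numerically for a dark blob left in the opening before releasing.

```bash
python3 -m crank '[[[0,0,0],0,-1],[[0,0,0],0,-1],[[0,0,0],0,-1],[[-1,5,0],0,-1],[[-1,5,0],0,-1]]'
python3 - <<'E'
from rig import *
from h import *
st(sense());d=get_image("scene");g=d["img"].astype(int)
# opening region between fingers: crop (418..515,115..185)
for v in range(220,237,2): print(v,[tuple(g[v,u]) [2]for u in range(272,342,3)])
E
```

```text
t: 9.5
tcp_pos: [0.5573, -0.0059, 0.1259]
ee_rot: [[0.983, -0.183, 0.001], [-0.183, -0.983, -0.001], [0.001, 0.001, -1.0]]
ft_force: [-2.1, -2.1, 2.8]
gripper_width: 0.0885
grip_force: 2.1
t 9.50 tb [-24.1  57.6] z 125.9 yaw of tool y (tb, from y) -161.8 F [-2.1 -2.1  2.8] w 0.0885
220 [np.int64(58), np.int64(87), np.int64(109), np.int64(109), np.int64(105), np.int64(90), np.int64(88), np.int64(84), np.int64(111), np.int64(115), np.int64(64), np.int64(68), np.int64(72), np.int64(83), np.int64(103), np.int64(59), np.int64(175), np.int64(172), np.int64(173), np.int64(173), np.int64(172), np.int64(171), np.int64(173), np.int64(158)]
222 [np.int64(58), np.int64(85), np.int64(112), np.int64(109), np.int64(112), np.int64(111), np.int64(109), np.int64(85), np.int64(102), np.int64(112), np.int64(67), np.int64(68), np.int64(70), np.int64(86), np.int64(73), np.int64(108), np.int64(165), np.int64(170), np.int64(171), np.int64(171), np.int64(173), np.int64(174), np.int64(174), np.int64(156)]
224 [np.int64(56), np.int64(104), np.int64(108), np.int64(109), np.int64(110), np.int64(113), np.int64(11
[... 1714 characters left out ...]
nt64(137), np.int64(118), np.int64(109), np.int64(111), np.int64(109), np.int64(111), np.int64(111), np.int64(110), np.int64(99), np.int64(62), np.int64(60), np.int64(111), np.int64(110), np.int64(108), np.int64(108), np.int64(107), np.int64(109), np.int64(108), np.int64(111), np.int64(108), np.int64(108), np.int64(105), np.int64(136)]
236 [np.int64(172), np.int64(179), np.int64(178), np.int64(180), np.int64(168), np.int64(157), np.int64(142), np.int64(131), np.int64(116), np.int64(100), np.int64(60), np.int64(82), np.int64(112), np.int64(111), np.int64(107), np.int64(112), np.int64(110), np.int64(108), np.int64(111), np.int64(111), np.int64(111), np.int64(112), np.int64(104), np.int64(136)]
```

The opening is uniformly blue, with no cap caught in it. Now I'll release by raising straight up.

```bash
python3 -m crank '[[[0,0,10],0,-1],[[0,0,25],0,-1],[[0,0,50],0,-1],[[0,0,90],0,-1],[[0,0,110],0,-1],[[-30,-40,110],0,-1],[[-60,-80,110],0,-1],[[-90,-110,110],0,-1]]'; python3 -m crank '[[[-20,-45,0],0,-1],[[-40,-90,0],0,-1],[[-60,-135,0],0,-1],[[-60,-160,0],0,-1],[[-60,-160,0],0,-1],[[-60,-160,0],0,-1],[[-60,-160,0],0,-1],[[-60,-160,0],0,-1]]'; python3 m.py 8; python3 -c "
import cv2;from rig import *
cv2.imwrite('pics/f.png',cv2.vconcat([cv2.resize(cv2.imread('pics/scene8.png'),(600,284)),cv2.resize(cv2.imread('pics/top8.png')[:,:],(480,303)).copy() if 0 else cv2.resize(cv2.imread('pics/top8.png'),(600,300))]))"
```

```text
t: 10.35
tcp_pos: [0.4676, -0.117, 0.2381]
ee_rot: [[0.983, -0.183, 0.005], [-0.183, -0.983, -0.002], [0.005, 0.001, -1.0]]
ft_force: [0.4, -0.2, -0.2]
gripper_width: 0.0883
grip_force: 0.0
t: 11.15
tcp_pos: [0.4076, -0.2743, 0.236]
ee_rot: [[0.983, -0.181, 0.001], [-0.181, -0.983, 0.0], [0.001, -0.0, -1.0]]
ft_force: [0.5, 0.4, 0.0]
gripper_width: 0.088
grip_force: 0.0
t 11.15 tb [-208.3 -188.4] z 236.0 yaw of tool y (tb, from y) -161.9 F [0.5 0.4 0. ] w 0.088
```

View pics/f.png

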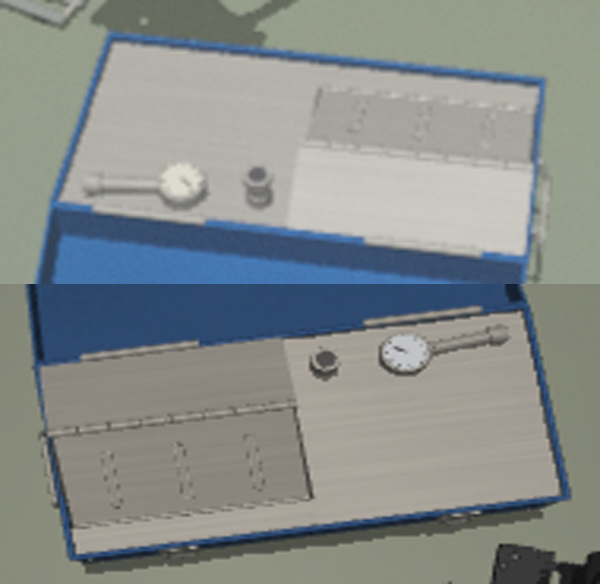

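In both views the flap is shut flush, the tray holds only the gauge and socket (unmoved), and the cap is gone into the well. The robot is clear of everything.

```bash
python3 -c "
from rig import *
print(finish_job())"
```

```text
the job is handed in; nothing more can be done
None
```

The cap was slid over the tray edge into the well while a finger held the flap open, the flap then sprang shut with nothing else disturbed, and the job was handed in at about 11 s; the cap's final rest inside the closed well was out of view of the cameras, and no verdict was returned.

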